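Set the pad gap of a card press with a gauge blade

TASK

Set the gap of the card press: turn the knob on its bridge clockwise until the gauge blade lying in the gap just drags, that is, until it takes a light pull of about 5 N to slide it. Check by gripping the gauge's upright post and drawing the blade out a centimetre or so, then gently push it fully home again against its stop, let go and leave it there. Never squeeze the blade hard or press it down hard, and do not knock over the two jars.

Things in the scene. Friction and masses are not known exactly. Their poses are not given: they have to be found in the camera images.
- press: Grey card press, fixed. Origin on the table under the knob's axis; x runs along the blade from the grip post (-x, robot side) to the gap. Base 310 (x -210 to 100) x 150 x 30 mm high. Bridge over x = 0: 40 (x) x 116 (y) mm, top at z = 95, spring pad 24 x 20 mm below it. Two guide rails, 31 mm apart, x -35 to 35, top at z = 60; their robot-side ends are the gauge's stop.
- bed: Flat steel bed of the press, on which the blade lies; origin on its top face (z = 50 mm above the table) right under the knob's axis, axes as the press.
- knob (a joint): Knob angle, rad, grows clockwise seen from above; 0 to 4.0, starts at 0 to 0.5; friction 0.06 N m, stays put. 1 rad lowers the pad 2.5 mm. The pad touches the blade somewhere between 0.9 and 2.3 rad (differs each time, no feel at the knob); past that each rad adds 17 N of pinch, so about 12 N of drag. Right is about 0.4 rad past touching, within 0.15. It may be turned back if too tight.
- knob_grip (a point): Centre of the round fluted black knob, diameter 36 mm, 36 mm high (z = 102 to 138 mm above the table), upright axis; this point is 122 mm above the table, 27 mm above the bridge's top.
- gauge_grip (a point): Grip point in the gauge's upright post (16 mm along the blade, 14 mm across it; its top 104 mm, this point 85 mm above the table). Polished and slippery: gripped or loosely straddled, it slides in the fingers up and down. Axes as the gauge's. Fully home it lies at x = -125 mm in the press's frame; it starts 3 to 15 mm further out (-x).
- pencil_jar: Bystander: glass jar, 76 mm across, with coloured pencils, 190 mm high in all; origin at the centre of its underside.
- pen_jar: Bystander: glass jar, 76 mm across, with pens and markers, 190 mm high in all; origin at the centre of its underside.
- gauge: The gauge, loose, 100 g: steel blade 230 x 24 x 4 mm flat on the bed, its far end under the pad (up to 30 mm of draw), a stop bar 56 mm wide across it, and an upright grip post. Origin under the blade at the stop bar's gap-side face, which meets the rail ends when home; x along the blade to the gap. Unpinched it slides at 0.4 N.
There are look-alikes about, which are no part of the job. What is shaped like the gauge but pink or purple is not meant.

How it is judged:
By the outcome, as a careful person would: the job done as asked, in the order asked, and still so for the second after the job is handed in, with the robot touching nothing.
It also fails if it takes over 72 s, if anything falls off the work surface, if the arm or the gripper's body presses on something with over 40 N, if the wrist force passes 120 N, or if a joint passes its speed limit or range.

ROBOT

A 7-joint arm with a two-finger parallel gripper is mounted at the origin on the work surface. World frame = base frame: x ahead of the robot, y to its left, z up, the work surface at z = 0. Lengths are in m, angles in degrees, forces in N, time in s.
With the tool pointing down it reaches from about 0.4 to 0.9 m from the base axis. Payload 5.5 kg.
Tool frame: the origin (TCP) lies on the centre line of the jaws, within the pads' length; the fingertips stand 25 mm ahead of it and the grasp point (between the pads) lies 6 mm ahead of it (env.tip_extent is the distance from the TCP to the fingertips, in m); z points along the fingers, y is the line along which they close (so a half turn about z gives the same grasp; the last joint's range is limited). The gripper opens to 92 mm and grips with 3 to 60 N. Pads are 19 mm wide; open, the fingers measure 130 mm over their backs; the gripper's body (75 mm by 190 mm) begins 47 mm behind the grasp point.
Start: joints at [-54.706, 28.699, -24.465, 88.831, 12.651, 65.22, -12.049], TCP at [0.225, 0.61, 0.252] pointing down, gripper open.
Joint ranges: [-164.97, 164.97], [-17.58, 116.51], [-87.97, 89.64], [11.32, 138.91], [-80.73, 260.73], [10.89, 115.49], [-147.41, 147.41]. Speed limits (degrees/s): [147.25, 147.25, 180, 180, 180, 180, 180].

INTERFACE

Orientations are given as a 3x3 rotation matrix whose columns are the frame's x, y, z axes.
In Python, from workcell import env, camera, camera_params gives the robot as it stands.
- The arm moves only by the tool servo_tool, never from a script. Its argument "rows" is text: rows parted by semicolons, each of 7 numbers parted by spaces: the opening, from 0 (shut) to 1 (fully open), then the shift along the tool's x, y, z in m, then the turn, a rotation vector about the tool's x, y, z in rad. In form: fingers tx ty tz wx wy wz; .... A call has 1 to 20 rows; each row is the pose to reach, as a shift and turn from the pose commanded when the call began, along the tool's axes at that moment; what a row does not reach only later rows make up. A row lasts 1/8 s, in which the tool goes at most 62.5 mm and 10.7 degrees, less where a joint would pass 70% of its speed; a pose out of reach is approached as far as the arm can. A call with a gripper value outside its range is refused whole. The fingers move at their own pace and stop on an object; "grip_force" is the grip in N (left out, the last holds). Time passes only in rows, so rows that repeat a pose let the fingers close. It gives the time, the measured TCP pose, the force, the opening and the grip force at its end, in the units of the state.
- env.read_state(): the state, without advancing time (a new reading comes with each control period).
- camera(name): name is "scene" or "side" or "wrist"; returns the picture (420x560x3 uint8, red, green, blue); there is no depth.
- camera_params(name): a dict with "vertical_fov" (degrees; the focal length in pixels is half the picture's height over the tangent of half this angle, whatever the lens; pixels are square), "cx", "cy" (the principal point, pixels), "rvec" (rotation vector, rad) and "tvec" (3), from world to camera coordinates, as OpenCV has them. Camera axes: x right, y down, z forward; pixel columns grow to the right and rows downward; lengths in m; the calibration is good to about 2 mm. A picture is of the moment at which its call begins: read the wrist's pose just before it. camera_params takes no time and is no camera call; for the wrist camera it gives the pose at the moment of the call.
- env.hand_in(): hands the job in; it is judged then, once.
The state is a dict: "time": time; "joints": joint angles; "qd": joint speeds; "joint_torque": joint torques, N m; "eef_pos": TCP position; "ee_rot": TCP orientation; "ft_force": force on the tool from outside, world axes, zero at the start; "torque": the same for the moment, N m; "grip_width": finger opening in m; "grip_force": force on a finger pad.
Only numpy, scipy, OpenCV 4.12 (cv2) and the standard library are available. Lean on these libraries where they do the work, as an engineer would, in place of code of your own. Each camera call takes 0.05 s, during which the arm holds its last target. There are 200 camera calls.

## Working session

There is one attempt and no reset: what is moved stays moved. The work goes in short steps, Python scripts to look and compute and a tool call to move; the robot and the scene stay as the last step left them, time stands still between calls to the robot, and variables do not carry over. Pictures are saved under pics/ and viewed, at most 10 in all, crops included, and the job is handed in when it is done.

Besides the shell and the picture viewer there is one more tool, called as name(argument=value, ...), one argument or row to a line, values as JSON. servo_tool: Moves the arm, as the interface text tells. Its arguments: {"type":"object","properties":{"rows":{"type":"string"},"grip_force":{"type":"number"}},"required":["rows"]}

```bash
mkdir -p pics; ls
python3 - <<'E'
from workcell import env,camera,camera_params
import cv2,numpy as np
a=camera("scene");b=camera("side")
cv2.imwrite("pics/a.png",cv2.cvtColor(a,cv2.COLOR_RGB2BGR));cv2.imwrite("pics/b.png",cv2.cvtColor(b,cv2.COLOR_RGB2BGR))
for n in("scene","side","wrist"):print(n,camera_params(n))
s=env.read_state();print(s)
E
```

```text
pics
scene {'vertical_fov': 54.966051197690604, 'cx': 280.0859192684066, 'cy': 214.44613582432973, 'rvec': array([ 1.96500411,  1.30662849, -0.62814508]), 'tvec': array([-0.15795781, -0.1715693 ,  1.41077532])}
side {'vertical_fov': 51.15063481492684, 'cx': 274.76723668246325, 'cy': 217.0779220829533, 'rvec': array([ 2.36329041, -0.54191547,  0.20975742]), 'tvec': array([-0.39651593,  0.20214848,  1.1180247 ])}
wrist {'vertical_fov': 61.4565901900175, 'cx': 279.2278966488606, 'cy': 213.03379612300566, 'rvec': array([-2.36374215, -1.64829984, -0.25026404]), 'tvec': array([-0.64971328, -0.03740766,  0.3910457 ])}
{'time': 0.1, 'joints': array([-54.70520696,  28.75042037, -24.45518312,  88.88472882,
        12.65143343,  65.22062884, -12.04790064]), 'qd': array([ 0.07459958, -0.16701306, -0.17151278, -0.07394215,  0.10014844,
       -0.04607105,  0.01718814]), 'joint_torque': array([-9.94725939e-03, -5.67871571e+01, -5.83849132e+00, -2.79917228e+01,
       -6.90622302e-02,  2.40577525e-02,  3.48976801e-05]), 'eef_pos': array([0.22442669, 0.60939911, 0.25076719]), 'ee_rot': array([[-9.38435660e-01,  3.45453397e-01, -6.80254963e-04],
       [ 3.45454060e-01,  9.38434211e-01, -1.65037020e-03],
       [ 6.82485366e-05, -1.78376309e-03, -9.99998407e-01]]), 'ft_force': array([-0.45910185, -0.54358525,  1.20483235]), 'torque': array([-0.05173606, -0.03800216,  0.00509614]), 'grip_force': 0.0, 'grip_width': 0.0920511490049697}
```

View pics/a.png

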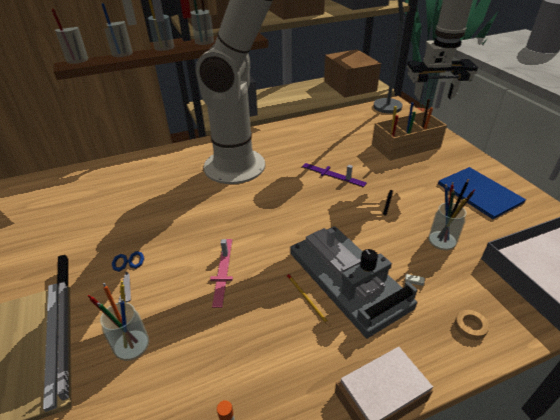

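View pics/b.png

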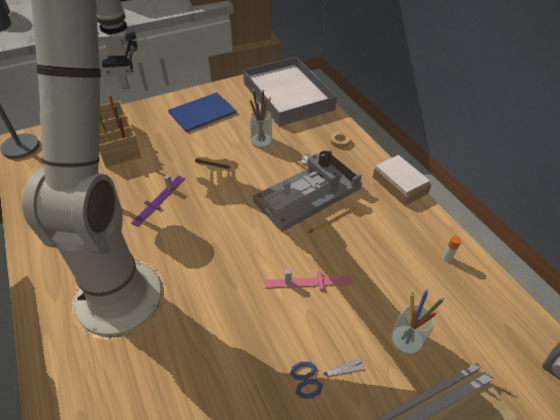

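The scene view shows the grey press with its knob near (370,259), and the side view shows the knob near (325,158). Three things are gauge-shaped: a pink one at scene (225,270), a purple one at (335,175), and a grey one on the press. The grey one fits the description. I'll enlarge it to confirm.

```bash
cat > h.py <<'E'
from workcell import env,camera,camera_params
import cv2,numpy as np
def P(n,p=None):
    p=p or camera_params(n);R=cv2.Rodrigues(p['rvec'])[0];f=210/np.tan(np.radians(p['vertical_fov'])/2)
    K=np.array([[f,0,p['cx']],[0,f,p['cy']],[0,0,1]]);return K,R,np.array(p['tvec'])
def ray(n,u,z,p=None):
    K,R,t=P(n,p);d=R.T@np.linalg.inv(K)@[*u,1];c=-R.T@t;return c+d*(z-c[2])/d[2]
def proj(n,X,p=None):
    K,R,t=P(n,p);x=K@(R@np.array(X)+t);return x[:2]/x[2]
def tri(a,b):
    A=[];
    for n,u in(("scene",a),("side",b)):
        K,R,t=P(n);M=K@np.c_[R,t];A+= [u[0]*M[2]-M[0],u[1]*M[2]-M[1]]
    x=np.linalg.svd(np.array(A))[2][-1];return x[:3]/x[3]
E
python3 - <<'E'
from h import *
a=cv2.imread("pics/a.png")[220:340,280:430];b=cv2.imread("pics/b.png")[140:230,245:370]
a=cv2.resize(a,None,fx=4,fy=4,interpolation=2)[:, :600];b=cv2.resize(b,None,fx=4,fy=4,interpolation=2)
cv2.imwrite("pics/ca.png",a);cv2.imwrite("pics/cb.png",b)
k=ray("scene",(370,251),.138);print(k,ray("side",(325,154),.138))
print("pen jar",ray("scene",(443,241),0),ray("side",(261,141),0),"pencil",ray("scene",(130,345),0))
E
```

```text
[0.65393943 0.12104644 0.138     ] [0.66068822 0.11870844 0.138     ]
pen jar [0.59059784 0.4111688  0.        ] [5.87666496e-01 4.13251308e-01 1.11022302e-16] pencil [ 0.58367456 -0.42125442  0.        ]
```

View pics/ca.png

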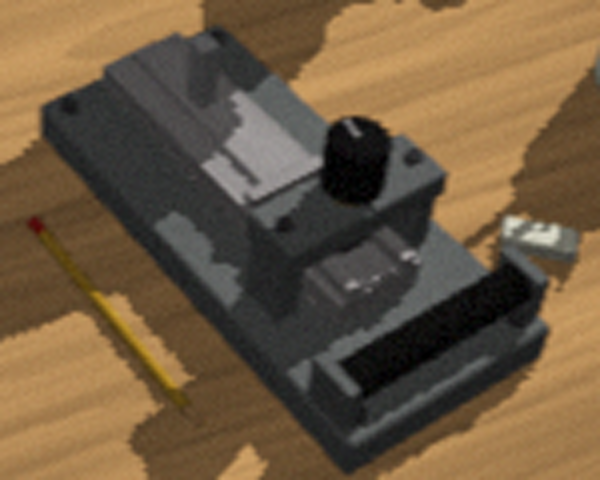

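View pics/cb.png

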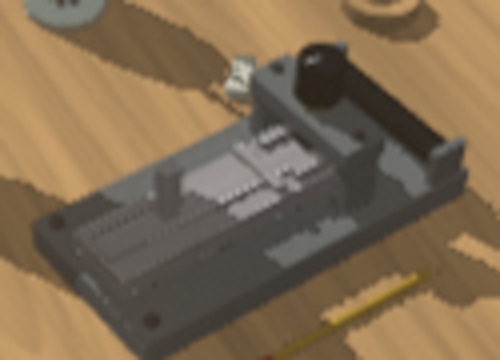

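The crops show the grey gauge on the press. Its post top is at ca (205,45) and cb (167,170), and the knob top is at ca (357,128) and cb (320,52). This gauge is grey and lies in the press, so it is the one meant.

Run:
```python
from h import *
A=lambda x,y:(280+x/4,220+y/4); B=lambda x,y:(245+x/4,140+y/4)
for a,b,z in((A(357,128),B(321,53),.138),(A(205,43),B(167,168),.104)):
    print(tri(a,b),ray("scene",a,z),ray("side",b,z))
e1=ray("scene",A(43,105),.03);e2=ray("scene",A(345,445),.03);d=e2-e1;print(np.linalg.norm(d),np.degrees(np.arctan2(d[1],d[0])),e1,e2)
k=tri(A(357,128),B(321,53));p=tri(A(205,43),B(167,168));d=k-p;print(np.linalg.norm(d[:2]),np.degrees(np.arctan2(d[1],d[0])))
s=env.read_state();R=s['ee_rot'];print(R, s['eef_pos'])
```

```text
[0.65945972 0.11548513 0.14307352] [0.65592307 0.11790743 0.138     ] [0.66304545 0.12130656 0.138     ]
[0.52551164 0.09585578 0.10025341] [0.52979504 0.09264219 0.104     ] [0.5237486  0.09353075 0.104     ]
0.3020232651502088 8.805764211077681 [0.47145392 0.0090943  0.03      ] [0.76991723 0.05532961 0.03      ]
0.13537872604970042 8.337036245347178
[[-9.38435660e-01  3.45453397e-01 -6.80254963e-04]
 [ 3.45454060e-01  9.38434211e-01 -1.65037020e-03]
 [ 6.82485366e-05 -1.78376309e-03 -9.99998407e-01]] [0.22442669 0.60939911 0.25076719]
```

```bash
cat >> h.py <<'E'
def to(x,y,z,yaw):  # shift in tool axes & turn to reach pose, tool y at yaw deg, pointing down
    s=env.read_state();R=s['ee_rot'];c=np.cos(np.radians(yaw));n=np.sin(np.radians(yaw))
    T=np.array([[-n,c,0],[c,n,0],[0,0,-1]]);d=R.T@(np.array([x,y,z])-s['eef_pos']);w=cv2.Rodrigues(R.T@T)[0].ravel()
    print("shift",d.round(4),"turn",w.round(4),"j7",s['joints'][6].round(1),"t",s['time'])
E
python3 - <<'E'
from h import *
to(.660,.119,.25,61)
E
```

```text
shift [-0.5782 -0.3097  0.0013] turn [-1.800e-03  1.000e-04  1.534e-01] j7 -12.0 t 0.1
```

servo_tool(
  rows="0.8 -0.048 -0.026 0 0 0 0.013; 0.8 -0.096 -0.052 0 0 0 0.026; 0.8 -0.144 -0.077 0 0 0 0.04; 0.8 -0.193 -0.103 0 0 0 0.05; 0.8 -0.241 -0.129 0 0 0 0.064; 0.8 -0.289 -0.155 0 0 0 0.077; 0.8 -0.337 -0.181 0 0 0 0.09; 0.8 -0.385 -0.206 0 0 0 0.1; 0.8 -0.434 -0.232 0 0 0 0.115; 0.8 -0.482 -0.258 0 0 0 0.128; 0.8 -0.53 -0.284 0 0 0 0.14; 0.8 -0.578 -0.31 0 0 0 0.153; 0.8 -0.578 -0.31 0 0 0 0.153; 0.8 -0.578 -0.31 0 0 0 0.153",
  grip_force=15,
)

```text
time: 1.85
eef_pos: [0.6593, 0.1196, 0.2508]
ee_rot: [[-0.875, 0.485, -0.002], [0.485, 0.875, 0.001], [0.002, -0.0, -1.0]]
ft_force: [-0.7, 1.3, -0.8]
grip_width: 0.0731
grip_force: 0.0
```

Run:
```python
from h import *
s=env.read_state();p=camera_params("wrist");a=camera("wrist")
np.save("p.npy",p,allow_pickle=True)
cv2.imwrite("pics/w.png",cv2.cvtColor(a,cv2.COLOR_RGB2BGR))
print(s['eef_pos'],s['ee_rot'],s['joints'],s['time'],s['ft_force'])
print(proj("wrist",(.66,.119,.138),p),proj("wrist",(.526,.094,.104),p))
```

```text
[0.65926676 0.11956604 0.25084592] [[-8.74622570e-01  4.84801055e-01 -1.81576391e-03]
 [ 4.84800935e-01  8.74624358e-01  5.35237919e-04]
 [ 1.84759525e-03 -4.12152875e-04 -9.99998208e-01]] [ -4.79103111  29.31217822 -11.10994652  85.97608732   5.894849
  65.38085899  44.02132449] 1.85 [-0.69763091  1.27027759 -0.813868  ]
[278.13655472 219.82752564] [160.19679596  69.92020148]
```

View pics/w.png

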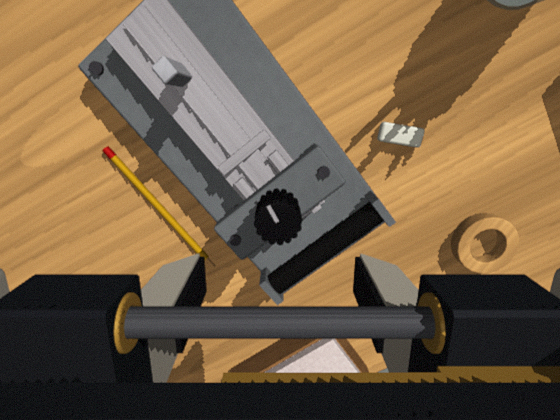

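The wrist view puts the knob top near (278,216). The post is near (173,68), and the bridge screws are at (323,172) and (236,240).

Run:
```python
from h import *
p=np.load("p.npy",allow_pickle=True).item()
r=lambda u,z:ray("wrist",u,z,p)
print("knob",r((278,216),.138));a=r((323,172),.095);b=r((236,240),.095);d=a-b
print("mid",(a+b)/2,np.linalg.norm(d),"yaw",np.degrees(np.arctan2(d[1],d[0]))-90)
for z in(.104,):print(r((172,70),z))
k=cv2.resize(cv2.imread("pics/w.png")[0:260,60:400],None,fx=2.3,fy=2.3,interpolation=2);cv2.imwrite("pics/w2.png",k)
print(-P("wrist",p)[1].T@P("wrist",p)[2])
```

```text
knob [0.65737712 0.12034416 0.138     ]
mid [0.66240048 0.11760419 0.095     ] 0.09548816095175174 yaw 10.107900002171093
[0.53026276 0.10157126 0.104     ]
[0.58899425 0.15922913 0.38381378]
```

View pics/w2.png

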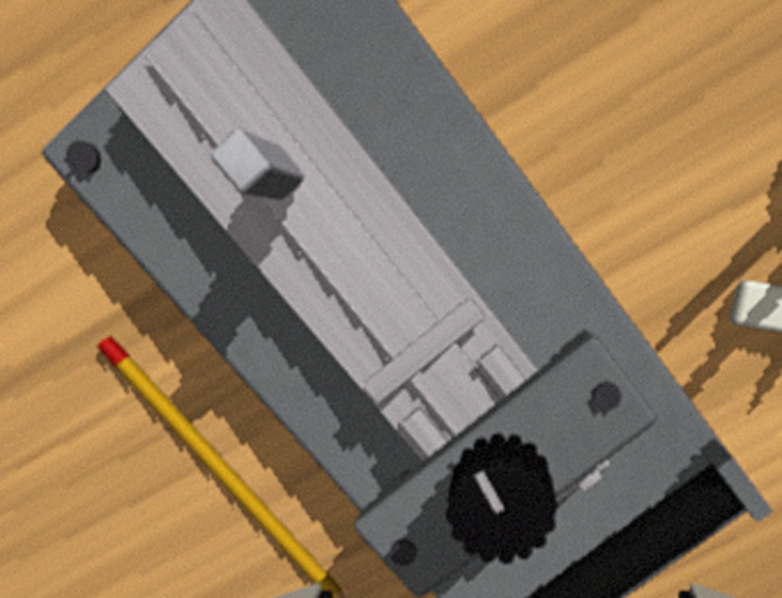

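servo_tool(
  rows="0.8 0 0 0.05 0 0 0; 0.8 0 0 0.1 0 0 0; 0.8 0 0 0.122 0 0 0; 0.8 0 0 0.122 0 0 0; 0.2 0 0 0.122 0 0 0; 0.2 0 0 0.122 0 0 0; 0.2 0 0 0.122 0 0 0; 0.2 0 0 0.122 0 0 0; 0.2 0 0 0.122 0 0 0; 0.2 0 0 0.122 0 0 0.15; 0.2 0 0 0.122 0 0 0.3; 0.2 0 0 0.122 0 0 0.45; 0.2 0 0 0.122 0 0 0.6; 0.2 0 0 0.122 0 0 0.75; 0.2 0 0 0.122 0 0 0.9; 0.2 0 0 0.122 0 0 0.9",
  grip_force=20,
)

```text
time: 3.9
eef_pos: [0.6609, 0.1191, 0.1303]
ee_rot: [[-0.165, 0.986, 0.002], [0.986, 0.165, -0.0], [-0.001, 0.002, -1.0]]
ft_force: [1.8, -1.3, 1.6]
grip_width: 0.0356
grip_force: 20.0
```

Run:
```python
from h import *
p=camera_params("wrist");s=env.read_state();a=camera("wrist")
cv2.imwrite("pics/w3.png",cv2.cvtColor(a,cv2.COLOR_RGB2BGR))
print(s['joints'],s['torque'],s['ft_force'])
pp=np.load("p.npy",allow_pickle=True).item();print(ray("wrist",(165.2,69.6),.104,pp))
to(.526,.0955,.15,9.7);to(.526,.0955,.100,9.7)
```

```text
[-13.91256985  35.96985049   1.96851748  91.6208466   -1.39851699
  52.30950689  -1.9588383 ] [-0.40542359 -0.21172799 -0.06341697] [ 1.84268244 -1.2774637   1.57333798]
[0.52760607 0.09734716 0.104     ]
shift [-0.0007 -0.1369 -0.02  ] turn [ 0.0022  0.0007 -0.0016] j7 -1.9 t 3.95
shift [-0.0007 -0.137   0.03  ] turn [ 0.0022  0.0007 -0.0016] j7 -1.9 t 3.95
```

servo_tool(
  rows="0.6 0 0 0 0 0 0; 0.6 0 0 0 0 0 0; 0.6 0 0 -0.045 0 0 0; 0.6 0 -0.05 -0.045 0 0 0; 0.6 0 -0.1 -0.045 0 0 0; 0.6 0 -0.136 -0.045 0 0 0; 0.6 0 -0.136 -0.02 0 0 0; 0.6 0 -0.136 0.03 0 0 0; 0.6 0 -0.136 0.03 0 0 0; 0.6 0 -0.136 0.03 0 0 0",
)

```text
time: 5.2
eef_pos: [0.5261, 0.0973, 0.1006]
ee_rot: [[-0.165, 0.986, 0.0], [0.986, 0.165, 0.0], [0.0, 0.0, -1.0]]
ft_force: [-0.1, 0.4, -0.1]
grip_width: 0.0553
grip_force: 0.0
```

servo_tool(
  rows="0.1 0 0 0 0 0 0; 0.1 0 0 0 0 0 0; 0.1 0 0 0 0 0 0; 0.1 0 0 0 0 0 0; 0.1 0 0 0 0 0 0; 0.1 0 0 0 0 0 0",
  grip_force=8,
)

```text
time: 5.95
eef_pos: [0.5258, 0.0971, 0.0999]
ee_rot: [[-0.164, 0.986, 0.0], [0.986, 0.164, 0.0], [0.0, 0.0, -1.0]]
ft_force: [-0.4, 0.2, 2.2]
grip_width: 0.0161
grip_force: 8.0
```

servo_tool(
  rows="0.1 0 -0.002 0 0 0 0; 0.1 0 -0.004 0 0 0 0; 0.1 0 -0.006 0 0 0 0",
)

```text
time: 6.32
eef_pos: [0.5201, 0.0961, 0.0999]
ee_rot: [[-0.164, 0.986, 0.001], [0.986, 0.164, 0.0], [0.0, 0.001, -1.0]]
ft_force: [2.1, 0.1, 2.4]
grip_width: 0.0162
grip_force: 8.0
```

servo_tool(
  rows="0.1 0 -0.002 0 0 0 0",
)

```text
time: 6.45
eef_pos: [0.5181, 0.0958, 0.0999]
ee_rot: [[-0.164, 0.986, 0.001], [0.986, 0.164, 0.0], [0.0, 0.001, -1.0]]
ft_force: [1.5, 0.5, 1.6]
grip_width: 0.0161
grip_force: 8.0
```

servo_tool(
  rows="0.1 0 0.002 0 0 0 0; 0.1 0 0.004 0 0 0 0; 0.1 0 0.006 0 0 0 0",
)

```text
time: 6.82
eef_pos: [0.5216, 0.0963, 0.0993]
ee_rot: [[-0.164, 0.986, -0.004], [0.986, 0.164, -0.001], [-0.0, -0.005, -1.0]]
ft_force: [-4.3, -0.7, 6.9]
grip_width: 0.0159
grip_force: 8.0
```

servo_tool(
  rows="0.1 0 0.002 0 0 0 0",
)

```text
time: 6.95
eef_pos: [0.5235, 0.0966, 0.0993]
ee_rot: [[-0.164, 0.986, -0.005], [0.986, 0.164, -0.001], [-0.0, -0.005, -1.0]]
ft_force: [-4.4, -0.7, 6.3]
grip_width: 0.0157
grip_force: 8.0
```

servo_tool(
  rows="0.23 0 0 0 0 0 0; 0.23 0 -0.002 0 0 0 0; 0.23 0 -0.004 0 0 0 0; 0.23 0 -0.006 0 0 0 0; 0.23 0 -0.008 0 0 0 0",
)

```text
time: 7.58
eef_pos: [0.5178, 0.0957, 0.0998]
ee_rot: [[-0.164, 0.986, 0.0], [0.986, 0.164, 0.0], [0.0, 0.0, -1.0]]
ft_force: [0.6, 0.2, 0.9]
grip_width: 0.0211
grip_force: 0.2
```

servo_tool(
  rows="0.23 0 -0.002 0 0 0 0",
)

```text
time: 7.7
eef_pos: [0.5158, 0.0954, 0.0998]
ee_rot: [[-0.164, 0.986, 0.0], [0.986, 0.164, 0.0], [0.0, 0.0, -1.0]]
ft_force: [-0.1, 1.1, 0.2]
grip_width: 0.0212
grip_force: 0.2
```

servo_tool(
  rows="0.23 0 -0.002 0 0 0 0",
)

```text
time: 7.82
eef_pos: [0.5138, 0.095, 0.0998]
ee_rot: [[-0.164, 0.986, 0.0], [0.986, 0.164, 0.0], [0.0, 0.0, -1.0]]
ft_force: [0.5, -0.5, -0.1]
grip_width: 0.0213
grip_force: 0.3
```

servo_tool(
  rows="0.6 0 0 0 0 0 0; 0.6 0 0 -0.04 0 0 0; 0.6 0 0.05 -0.075 0 0 -0.17; 0.6 0 0.1 -0.075 0 0 -0.34; 0.6 0 0.1485 -0.075 0 0 -0.5; 0.6 0 0.1485 -0.06 0 0 -0.5; 0.6 0 0.1485 -0.03 0 0 -0.5; 0.6 0 0.1485 -0.03 0 0 -0.5; 0.2 0 0.1485 -0.03 0 0 -0.5; 0.2 0 0.1485 -0.03 0 0 -0.5; 0.2 0 0.1485 -0.03 0 0 -0.5; 0.2 0 0.1485 -0.03 0 0 -0.5; 0.2 0 0.1485 -0.03 0 0 -0.33; 0.2 0 0.1485 -0.03 0 0 -0.16; 0.2 0 0.1485 -0.03 0 0 0; 0.2 0 0.1485 -0.03 0 0 0",
  grip_force=20,
)

```text
time: 9.82
eef_pos: [0.661, 0.1193, 0.1311]
ee_rot: [[-0.165, 0.986, 0.002], [0.986, 0.165, -0.0], [-0.001, 0.002, -1.0]]
ft_force: [-2.1, -1.9, 6.3]
grip_width: 0.0357
grip_force: 20.0
```

servo_tool(
  rows="0.6 0 0 0 0 0 0; 0.6 0 0 0 0 0 0; 0.6 0 0 -0.045 0 0 0; 0.6 0 -0.05 -0.045 0 0 0; 0.6 0 -0.1 -0.045 0 0 0; 0.6 0 -0.147 -0.045 0 0 0; 0.6 0 -0.147 -0.02 0 0 0; 0.6 0 -0.147 0.03 0 0 0; 0.23 0 -0.147 0.03 0 0 0; 0.23 0 -0.147 0.03 0 0 0; 0.23 0 -0.147 0.03 0 0 0; 0.23 0 -0.147 0.03 0 0 0",
  grip_force=8,
)

```text
time: 11.32
eef_pos: [0.5164, 0.0955, 0.1011]
ee_rot: [[-0.164, 0.986, 0.003], [0.986, 0.164, 0.001], [0.0, 0.003, -1.0]]
ft_force: [0.5, -1.2, -0.8]
grip_width: 0.0226
grip_force: 0.0
```

servo_tool(
  rows="0.23 0 0.002 0 0 0 0; 0.23 0 0.004 0 0 0 0; 0.23 0 0.006 0 0 0 0; 0.23 0 0.008 0 0 0 0",
)

```text
time: 11.82
eef_pos: [0.5232, 0.0966, 0.0996]
ee_rot: [[-0.164, 0.986, -0.001], [0.986, 0.164, -0.0], [-0.0, -0.001, -1.0]]
ft_force: [-0.8, 0.8, 0.6]
grip_width: 0.0211
grip_force: 0.4
```

servo_tool(
  rows="0.23 0 0.002 0 0 0 0",
)

```text
time: 11.95
eef_pos: [0.5252, 0.097, 0.0996]
ee_rot: [[-0.164, 0.986, -0.0], [0.986, 0.164, -0.0], [0.0, -0.0, -1.0]]
ft_force: [-0.2, 0.2, -0.9]
grip_width: 0.0215
grip_force: 0.2
```

servo_tool(
  rows="0.6 0 0 0 0 0 0; 0.6 0 0 -0.04 0 0 0; 0.6 0 0.05 -0.075 0 0 -0.17; 0.6 0 0.1 -0.075 0 0 -0.34; 0.6 0 0.137 -0.075 0 0 -0.5; 0.6 0 0.137 -0.06 0 0 -0.5; 0.6 0 0.137 -0.03 0 0 -0.5; 0.6 0 0.137 -0.03 0 0 -0.5; 0.2 0 0.137 -0.03 0 0 -0.5; 0.2 0 0.137 -0.03 0 0 -0.5; 0.2 0 0.137 -0.03 0 0 -0.5; 0.2 0 0.137 -0.03 0 0 -0.5; 0.2 0 0.137 -0.03 0 0 -0.33; 0.2 0 0.137 -0.03 0 0 -0.16; 0.2 0 0.137 -0.03 0 0 0; 0.2 0 0.137 -0.03 0 0 0",
  grip_force=20,
)

```text
time: 13.95
eef_pos: [0.661, 0.1192, 0.1311]
ee_rot: [[-0.165, 0.986, 0.002], [0.986, 0.165, -0.0], [-0.001, 0.002, -1.0]]
ft_force: [-3.3, -1.7, 5.6]
grip_width: 0.0356
grip_force: 20.0
```

servo_tool(
  rows="0.6 0 0 0 0 0 0; 0.6 0 0 0 0 0 0; 0.6 0 0 -0.045 0 0 0; 0.6 0 -0.05 -0.045 0 0 0; 0.6 0 -0.1 -0.045 0 0 0; 0.6 0 -0.136 -0.045 0 0 0; 0.6 0 -0.136 -0.02 0 0 0; 0.6 0 -0.136 0.03 0 0 0; 0.23 0 -0.136 0.03 0 0 0; 0.23 0 -0.136 0.03 0 0 0; 0.23 0 -0.136 0.03 0 0 0; 0.23 0 -0.136 0.03 0 0 0",
  grip_force=8,
)

```text
time: 15.45
eef_pos: [0.5261, 0.0971, 0.1009]
ee_rot: [[-0.164, 0.986, 0.0], [0.986, 0.164, 0.0], [0.0, 0.0, -1.0]]
ft_force: [-2.4, -0.6, 0.5]
grip_width: 0.0225
grip_force: 1.4
```

servo_tool(
  rows="0.23 0 -0.002 0 0 0 0; 0.23 0 -0.004 0 0 0 0; 0.23 0 -0.006 0 0 0 0; 0.23 0 -0.008 0 0 0 0",
)

```text
time: 15.95
eef_pos: [0.5202, 0.0962, 0.1003]
ee_rot: [[-0.164, 0.986, 0.004], [0.986, 0.164, 0.001], [0.0, 0.004, -1.0]]
ft_force: [6.8, 1.3, -3.2]
grip_width: 0.0212
grip_force: 3.5
```

servo_tool(
  rows="0.23 0 -0.002 0 0 0 0",
)

```text
time: 16.08
eef_pos: [0.5196, 0.0961, 0.1007]
ee_rot: [[-0.164, 0.986, 0.007], [0.986, 0.164, 0.001], [0.0, 0.007, -1.0]]
ft_force: [7.6, 0.5, -2.6]
grip_width: 0.0213
grip_force: 3.9
```

servo_tool(
  rows="0.23 0 -0.002 0 0 0 0",
)

```text
time: 16.2
eef_pos: [0.5179, 0.0958, 0.1008]
ee_rot: [[-0.164, 0.986, 0.007], [0.986, 0.164, 0.001], [0.0, 0.007, -1.0]]
ft_force: [8.0, 1.3, -2.7]
grip_width: 0.0207
grip_force: 3.9
```

servo_tool(
  rows="0.23 0 -0.002 0 0 0 0",
)

```text
time: 16.32
eef_pos: [0.5159, 0.0955, 0.1008]
ee_rot: [[-0.164, 0.986, 0.007], [0.986, 0.164, 0.001], [0.0, 0.007, -1.0]]
ft_force: [8.2, 1.7, -4.0]
grip_width: 0.0212
grip_force: 3.9
```

servo_tool(
  rows="0.23 0 -0.002 0 0 0 0; 0.23 0 -0.004 0 0 0 0",
)

```text
time: 16.58
eef_pos: [0.512, 0.0949, 0.1008]
ee_rot: [[-0.164, 0.986, 0.007], [0.986, 0.164, 0.001], [0.0, 0.007, -1.0]]
ft_force: [8.1, 2.4, -3.0]
grip_width: 0.0211
grip_force: 3.9
```

servo_tool(
  rows="0.23 0 0.003 0 0 0 0; 0.23 0 0.006 0 0 0 0; 0.23 0 0.009 0 0 0 0; 0.23 0 0.011 0 0 0 0; 0.23 0 0.013 0 0 0 0",
)

```text
time: 17.2
eef_pos: [0.5172, 0.0955, 0.0984]
ee_rot: [[-0.164, 0.986, -0.009], [0.986, 0.164, -0.002], [-0.0, -0.009, -1.0]]
ft_force: [-10.9, -1.3, 3.8]
grip_width: 0.0213
grip_force: 5.3
```

servo_tool(
  rows="0.23 0 0.002 0.0005 0 0 0",
)

```text
time: 17.32
eef_pos: [0.5175, 0.0955, 0.0974]
ee_rot: [[-0.164, 0.986, -0.012], [0.986, 0.164, -0.002], [-0.0, -0.012, -1.0]]
ft_force: [-11.5, -1.9, 4.1]
grip_width: 0.0211
grip_force: 6.1
```

servo_tool(
  rows="0.23 0 0.002 -0.0015 0 0 0",
)

```text
time: 17.45
eef_pos: [0.5193, 0.0958, 0.0985]
ee_rot: [[-0.164, 0.986, -0.012], [0.986, 0.164, -0.002], [-0.0, -0.012, -1.0]]
ft_force: [-10.0, -1.4, 0.5]
grip_width: 0.0215
grip_force: 5.5
```

servo_tool(
  rows="0.6 0 0 0 0 0 0; 0.6 0 0 -0.04 0 0 0; 0.6 0 0.05 -0.075 0 0 0; 0.6 0 0.1 -0.075 0 0 0; 0.6 0 0.137 -0.075 0 0 0; 0.6 0 0.137 -0.075 0 0 0",
  grip_force=20,
)

```text
time: 18.2
eef_pos: [0.6628, 0.1199, 0.1753]
ee_rot: [[-0.164, 0.986, 0.002], [0.986, 0.164, 0.0], [-0.0, 0.002, -1.0]]
ft_force: [-0.6, 0.2, 0.0]
grip_width: 0.0549
grip_force: 0.0
```

Run:
```python
from h import *
p=camera_params("wrist");s=env.read_state();a=camera("wrist")
np.save("p2.npy",p,allow_pickle=True)
q=np.load("p.npy",allow_pickle=True).item();print(s['eef_pos'],s['time'])
K=(.660,.119)
out=[]
def rect(im,p): # top-down map of plane z=.138, 60 mm square around knob, up=+x world, left=+y
    src=[];dst=[]
    for dx in(-.03,.03):
        for dy in(-.03,.03):
            src.append(proj("wrist",(K[0]+dx,K[1]+dy,.138),p));dst.append((200-dy/.03*200,200-dx/.03*200))
    return cv2.warpPerspective(im,cv2.getPerspectiveTransform(np.float32(src),np.float32(dst)),(400,400))
b=cv2.cvtColor(a,cv2.COLOR_RGB2BGR);cv2.imwrite("pics/w4.png",b)
cv2.imwrite("pics/r.png",np.hstack([rect(cv2.imread("pics/w.png"),q),rect(b,p)]))
```

```text
[0.66275825 0.11985594 0.17533781] 18.2
```

View pics/r.png

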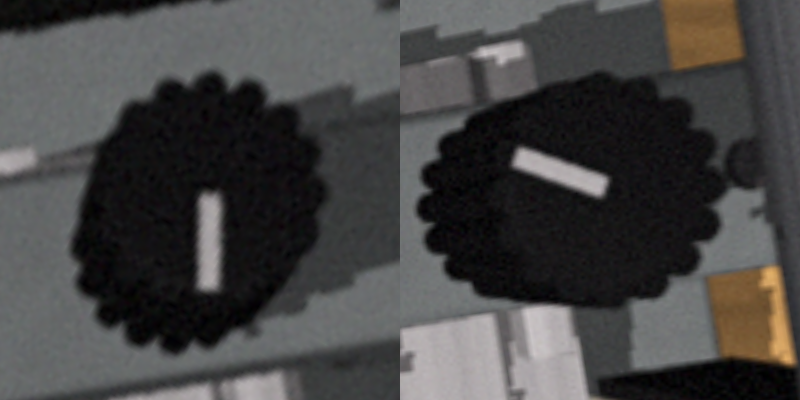

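The mark on the knob has gone about 108° round clockwise (1.9 rad), so the knob turned exactly as commanded. The drag is too high, so I'll turn back 0.25 rad and measure the slope.

servo_tool(
  rows="0.6 0 -0.002 0.03 0 0 0; 0.6 0 -0.002 0.045 0 0 0; 0.6 0 -0.002 0.045 0 0 0; 0.2 0 -0.002 0.045 0 0 0; 0.2 0 -0.002 0.045 0 0 0; 0.2 0 -0.002 0.045 0 0 0; 0.2 0 -0.002 0.045 0 0 0; 0.2 0 -0.002 0.045 0 0 -0.125; 0.2 0 -0.002 0.045 0 0 -0.25; 0.2 0 -0.002 0.045 0 0 -0.25; 0.6 0 -0.002 0.045 0 0 -0.25; 0.6 0 -0.002 0.045 0 0 -0.25; 0.6 0 -0.002 0 0 0 -0.25; 0.6 0 -0.05 0 0 0 -0.1; 0.6 0 -0.1 0 0 0 0; 0.6 0 -0.139 0 0 0 0; 0.6 0 -0.139 0.03 0 0 0; 0.6 0 -0.139 0.075 0 0 0; 0.6 0 -0.139 0.075 0 0 0",
  grip_force=20,
)

```text
time: 20.62
eef_pos: [0.5196, 0.0959, 0.0979]
ee_rot: [[-0.164, 0.986, -0.008], [0.986, 0.164, -0.002], [-0.001, -0.008, -1.0]]
ft_force: [-1.1, 0.1, -0.1]
grip_width: 0.0551
grip_force: 0.0
```

servo_tool(
  rows="0.23 0 0 0 0 0 0; 0.23 0 0 0 0 0 0; 0.23 0 0 0 0 0 0; 0.23 0 -0.002 0 0 0 0; 0.23 0 -0.004 0 0 0 0; 0.23 0 -0.006 0 0 0 0; 0.23 0 -0.008 0.0005 0 0 0; 0.23 0 -0.01 0.001 0 0 0",
  grip_force=8,
)

```text
time: 21.62
eef_pos: [0.5143, 0.0951, 0.1]
ee_rot: [[-0.164, 0.986, 0.002], [0.986, 0.164, 0.0], [0.0, 0.002, -1.0]]
ft_force: [4.0, -0.1, 0.3]
grip_width: 0.0214
grip_force: 1.9
```

servo_tool(
  rows="0.23 0 -0.002 0.0005 0 0 0",
)

```text
time: 21.75
eef_pos: [0.5135, 0.095, 0.0999]
ee_rot: [[-0.164, 0.986, 0.004], [0.986, 0.164, 0.001], [0.0, 0.004, -1.0]]
ft_force: [5.1, 0.6, 1.4]
grip_width: 0.0209
grip_force: 2.6
```

servo_tool(
  rows="0.23 0 -0.002 0.0005 0 0 0",
)

```text
time: 21.88
eef_pos: [0.5121, 0.0948, 0.0999]
ee_rot: [[-0.164, 0.986, 0.006], [0.986, 0.164, 0.001], [0.0, 0.006, -1.0]]
ft_force: [4.5, 1.0, 1.9]
grip_width: 0.0213
grip_force: 2.8
```

servo_tool(
  rows="0.23 0 -0.002 0.0002 0 0 0; 0.23 0 -0.004 0.0002 0 0 0",
)

```text
time: 22.12
eef_pos: [0.5081, 0.0942, 0.0997]
ee_rot: [[-0.164, 0.986, 0.005], [0.986, 0.164, 0.001], [0.0, 0.006, -1.0]]
ft_force: [5.3, 1.1, 2.5]
grip_width: 0.0209
grip_force: 2.7
```

servo_tool(
  rows="0.23 0 0.003 0 0 0 0; 0.23 0 0.006 -0.001 0 0 0; 0.23 0 0.009 -0.001 0 0 0; 0.23 0 0.011 -0.002 0 0 0; 0.23 0 0.013 -0.0025 0 0 0; 0.23 0 0.015 -0.003 0 0 0",
)

```text
time: 22.88
eef_pos: [0.5184, 0.0957, 0.1007]
ee_rot: [[-0.164, 0.986, -0.004], [0.986, 0.164, -0.001], [-0.0, -0.004, -1.0]]
ft_force: [-5.1, -1.1, -0.1]
grip_width: 0.021
grip_force: 2.9
```

servo_tool(
  rows="0.23 0 0.002 -0.0005 0 0 0",
)

```text
time: 23.0
eef_pos: [0.52, 0.096, 0.101]
ee_rot: [[-0.164, 0.986, -0.005], [0.986, 0.164, -0.001], [-0.0, -0.005, -1.0]]
ft_force: [-6.6, -1.6, -1.6]
grip_width: 0.0211
grip_force: 3.2
```

servo_tool(
  rows="0.23 0 0.002 -0.0005 0 0 0",
)

```text
time: 23.12
eef_pos: [0.5216, 0.0963, 0.1014]
ee_rot: [[-0.164, 0.986, -0.006], [0.986, 0.164, -0.001], [-0.0, -0.006, -1.0]]
ft_force: [-7.1, -1.3, -0.9]
grip_width: 0.0213
grip_force: 3.5
```

servo_tool(
  rows="0.6 0 0 0 0 0 0; 0.6 0 0 -0.04 0 0 0; 0.6 0 0.05 -0.073 0 0 0; 0.6 0 0.1 -0.073 0 0 0; 0.6 0 0.136 -0.073 0 0 0; 0.6 0 0.136 -0.055 0 0 0; 0.6 0 0.136 -0.028 0 0 0; 0.6 0 0.136 -0.028 0 0 0; 0.2 0 0.136 -0.028 0 0 0; 0.2 0 0.136 -0.028 0 0 0; 0.2 0 0.136 -0.028 0 0 0; 0.2 0 0.136 -0.028 0 0 0; 0.2 0 0.136 -0.028 0 0 -0.1; 0.2 0 0.136 -0.028 0 0 -0.2; 0.2 0 0.136 -0.028 0 0 -0.2; 0.6 0 0.136 -0.028 0 0 -0.2; 0.6 0 0.136 -0.028 0 0 -0.2; 0.6 0 0.136 -0.073 0 0 -0.2",
  grip_force=20,
)

```text
time: 25.38
eef_pos: [0.6543, 0.1184, 0.1712]
ee_rot: [[-0.356, 0.934, -0.011], [0.934, 0.356, -0.002], [0.002, -0.011, -1.0]]
ft_force: [1.0, 1.0, 0.2]
grip_width: 0.0545
grip_force: 0.0
```

servo_tool(
  rows="0.6 0.01 -0.049 0 0 0 0.1; 0.6 0.02 -0.098 0 0 0 0.2; 0.6 0.027 -0.133 0 0 0 0.2; 0.6 0.027 -0.133 0.03 0 0 0.2; 0.6 0.027 -0.133 0.074 0 0 0.2; 0.6 0.027 -0.133 0.074 0 0 0.2; 0.23 0.027 -0.133 0.074 0 0 0.2; 0.23 0.027 -0.133 0.074 0 0 0.2; 0.23 0.027 -0.133 0.074 0 0 0.2",
  grip_force=8,
)

```text
time: 26.5
eef_pos: [0.5254, 0.0971, 0.1028]
ee_rot: [[-0.164, 0.986, 0.002], [0.986, 0.164, 0.001], [0.0, 0.002, -1.0]]
ft_force: [-2.0, -0.3, 1.5]
grip_width: 0.0298
grip_force: 0.1
```

servo_tool(
  rows="0.23 0 0 0 0 0 0; 0.23 0 -0.002 0 0 0 0; 0.23 0 -0.004 0 0 0 0; 0.23 0 -0.006 0 0 0 0; 0.23 0 -0.008 0 0 0 0",
)

```text
time: 27.12
eef_pos: [0.5166, 0.0956, 0.1016]
ee_rot: [[-0.164, 0.986, 0.0], [0.986, 0.164, 0.0], [0.0, 0.0, -1.0]]
ft_force: [-0.2, 0.6, -0.4]
grip_width: 0.0207
grip_force: 0.2
```

servo_tool(
  rows="0.23 0 -0.002 0.0002 0 0 0",
)

```text
time: 27.25
eef_pos: [0.5148, 0.0953, 0.1014]
ee_rot: [[-0.164, 0.986, 0.001], [0.986, 0.164, 0.0], [0.0, 0.001, -1.0]]
ft_force: [0.1, 0.5, 0.4]
grip_width: 0.021
grip_force: 0.4
```

servo_tool(
  rows="0.23 0 -0.002 0.0002 0 0 0",
)

```text
time: 27.38
eef_pos: [0.5127, 0.0949, 0.1012]
ee_rot: [[-0.164, 0.986, 0.0], [0.986, 0.164, 0.0], [0.0, 0.0, -1.0]]
ft_force: [-0.1, 0.1, -0.3]
grip_width: 0.0212
grip_force: 0.4
```

servo_tool(
  rows="0.23 0 -0.002 0.0002 0 0 0",
)

```text
time: 27.5
eef_pos: [0.5107, 0.0946, 0.1009]
ee_rot: [[-0.164, 0.986, 0.0], [0.986, 0.164, 0.0], [0.0, 0.0, -1.0]]
ft_force: [-0.1, 0.2, 0.3]
grip_width: 0.021
grip_force: 0.4
```

servo_tool(
  rows="0.23 0 0.004 0 0 0 0; 0.23 0 0.008 0 0 0 0; 0.23 0 0.012 0 0 0 0; 0.23 0 0.016 0 0 0 0; 0.23 0 0.02 0 0 0 0; 0.23 0 0.023 0 0 0 0; 0.23 0 0.025 0 0 0 0",
)

```text
time: 28.38
eef_pos: [0.5355, 0.0987, 0.1009]
ee_rot: [[-0.164, 0.986, -0.0], [0.986, 0.164, 0.0], [0.0, -0.0, -1.0]]
ft_force: [-0.4, -0.0, 0.9]
grip_width: 0.0209
grip_force: 0.4
```

servo_tool(
  rows="0.6 0 0 0 0 0 0; 0.6 0 0 -0.04 0 0 0; 0.6 0 0.05 -0.075 0 0 -0.15; 0.6 0 0.1 -0.075 0 0 -0.31; 0.6 0 0.125 -0.075 0 0 -0.31; 0.6 0 0.125 -0.055 0 0 -0.31; 0.6 0 0.125 -0.03 0 0 -0.31; 0.6 0 0.125 -0.03 0 0 -0.31; 0.2 0 0.125 -0.03 0 0 -0.31; 0.2 0 0.125 -0.03 0 0 -0.31; 0.2 0 0.125 -0.03 0 0 -0.31; 0.2 0 0.125 -0.03 0 0 -0.31; 0.2 0 0.125 -0.03 0 0 -0.15; 0.2 0 0.125 -0.03 0 0 0; 0.2 0 0.125 -0.03 0 0 0; 0.2 0 0.125 -0.03 0 0 0",
  grip_force=20,
)

```text
time: 30.38
eef_pos: [0.6607, 0.12, 0.1322]
ee_rot: [[-0.164, 0.986, 0.005], [0.986, 0.164, 0.001], [0.0, 0.005, -1.0]]
ft_force: [4.3, 2.8, 1.2]
grip_width: 0.0355
grip_force: 20.0
```

servo_tool(
  rows="0.6 0 0 0 0 0 0; 0.6 0 0 0 0 0 0; 0.6 0 0 -0.045 0 0 0; 0.6 0 -0.05 -0.045 0 0 0; 0.6 0 -0.1 -0.045 0 0 0; 0.6 0 -0.128 -0.045 0 0 0; 0.6 0 -0.128 -0.02 0 0 0; 0.6 0 -0.128 0.03 0 0 0; 0.6 0 -0.128 0.03 0 0 0; 0.1 0 -0.128 0.03 0 0 0; 0.1 0 -0.128 0.03 0 0 0; 0.1 0 -0.128 0.03 0 0 0; 0.1 0 -0.128 0.03 0 0 0; 0.1 0 -0.128 0.03 0 0 0",
  grip_force=8,
)

```text
time: 32.12
eef_pos: [0.533, 0.0983, 0.1016]
ee_rot: [[-0.164, 0.986, 0.001], [0.986, 0.164, 0.0], [0.0, 0.001, -1.0]]
ft_force: [-0.3, 0.3, 4.2]
grip_width: 0.0157
grip_force: 8.0
```

servo_tool(
  rows="0.1 0 -0.002 -0.001 0 0 0; 0.1 0 -0.004 -0.001 0 0 0; 0.1 0 -0.006 -0.001 0 0 0; 0.1 0 -0.008 -0.001 0 0 0; 0.1 0 -0.01 -0.001 0 0 0",
)

```text
time: 32.75
eef_pos: [0.5226, 0.0966, 0.102]
ee_rot: [[-0.164, 0.986, 0.0], [0.986, 0.164, 0.0], [0.0, 0.0, -1.0]]
ft_force: [4.8, 0.4, -3.7]
grip_width: 0.0158
grip_force: 8.0
```

servo_tool(
  rows="0.1 0 -0.002 0 0 0 0",
)

```text
time: 32.88
eef_pos: [0.5205, 0.0962, 0.102]
ee_rot: [[-0.164, 0.986, 0.0], [0.986, 0.164, 0.0], [0.0, 0.0, -1.0]]
ft_force: [5.1, 0.2, -2.9]
grip_width: 0.0154
grip_force: 8.0
```

servo_tool(
  rows="0.1 0 -0.002 0 0 0 0",
)

```text
time: 33.0
eef_pos: [0.5185, 0.0959, 0.1019]
ee_rot: [[-0.164, 0.986, 0.0], [0.986, 0.164, 0.0], [0.0, 0.0, -1.0]]
ft_force: [5.4, 1.4, -3.7]
grip_width: 0.016
grip_force: 8.0
```

servo_tool(
  rows="0.1 0 -0.001 0 0 0 0",
)

```text
time: 33.12
eef_pos: [0.5175, 0.0957, 0.102]
ee_rot: [[-0.164, 0.986, 0.0], [0.986, 0.164, 0.0], [0.0, 0.0, -1.0]]
ft_force: [5.5, 0.6, -3.2]
grip_width: 0.0158
grip_force: 8.0
```

servo_tool(
  rows="0.23 0 0 0.001 0 0 0; 0.23 0 0.002 0.001 0 0 0; 0.23 0 0.005 0.001 0 0 0; 0.23 0 0.008 0.001 0 0 0; 0.23 0 0.011 0.0005 0 0 0; 0.23 0 0.014 0 0 0 0; 0.23 0 0.016 0 0 0 0; 0.23 0 0.018 0 0 0 0; 0.23 0 0.02 0 0 0 0",
)

```text
time: 34.25
eef_pos: [0.5331, 0.0982, 0.1002]
ee_rot: [[-0.164, 0.986, -0.009], [0.986, 0.164, -0.002], [-0.0, -0.009, -1.0]]
ft_force: [-7.7, -0.8, -0.3]
grip_width: 0.0207
grip_force: 3.6
```

servo_tool(
  rows="0.23 0 0.001 0 0 0 0; 0.23 0 0.002 0 0 0 0",
)

```text
time: 34.5
eef_pos: [0.5351, 0.0985, 0.1002]
ee_rot: [[-0.164, 0.986, -0.009], [0.986, 0.164, -0.002], [-0.0, -0.009, -1.0]]
ft_force: [-7.5, -1.4, 0.9]
grip_width: 0.0212
grip_force: 3.6
```

servo_tool(
  rows="0.23 0 0.001 0 0 0 0; 0.23 0 0.002 0 0 0 0",
)

```text
time: 34.75
eef_pos: [0.537, 0.0989, 0.1002]
ee_rot: [[-0.164, 0.986, -0.009], [0.986, 0.164, -0.002], [-0.0, -0.009, -1.0]]
ft_force: [-7.8, -0.9, -0.5]
grip_width: 0.0214
grip_force: 3.6
```

servo_tool(
  rows="0.23 0 0.001 0 0 0 0; 0.23 0 0.002 0 0 0 0",
)

```text
time: 35.0
eef_pos: [0.539, 0.0992, 0.1002]
ee_rot: [[-0.164, 0.986, -0.009], [0.986, 0.164, -0.002], [-0.0, -0.009, -1.0]]
ft_force: [-6.2, -0.6, 0.2]
grip_width: 0.0215
grip_force: 3.6
```

servo_tool(
  rows="0.23 0 0.001 0 0 0 0; 0.23 0 0.002 0 0 0 0",
)

```text
time: 35.25
eef_pos: [0.5404, 0.0994, 0.1001]
ee_rot: [[-0.164, 0.986, -0.01], [0.986, 0.164, -0.002], [-0.0, -0.01, -1.0]]
ft_force: [-9.2, -2.3, 1.4]
grip_width: 0.0213
grip_force: 4.9
```

servo_tool(
  rows="0.23 0 0.001 0 0 0 0; 0.23 0 0.001 0 0 0 0",
)

```text
time: 35.5
eef_pos: [0.5404, 0.0993, 0.0998]
ee_rot: [[-0.164, 0.986, -0.012], [0.986, 0.164, -0.002], [-0.0, -0.013, -1.0]]
ft_force: [-10.4, -1.6, 2.5]
grip_width: 0.0212
grip_force: 5.3
```

It's home against the stop: the position no longer advances and the force rises. I'll release and rise.

servo_tool(
  rows="0.23 0 -0.003 0 0 0 0; 0.5 0 -0.005 0 0 0 0; 0.5 0 -0.005 0 0 0 0; 0.5 0 -0.005 0 0 0 0; 0.5 0 -0.005 -0.04 0 0 0; 0.5 0 -0.04 -0.09 0 0 0; 0.5 0 -0.09 -0.14 0 0 0; 0.5 0 -0.09 -0.14 0 0 0",
)

```text
time: 36.5
eef_pos: [0.4574, 0.0858, 0.2452]
ee_rot: [[-0.164, 0.986, 0.005], [0.986, 0.164, 0.002], [0.001, 0.006, -1.0]]
ft_force: [0.3, -0.5, -0.5]
grip_width: 0.0457
grip_force: 0.0
```

Run:
```python
from h import *
p=camera_params("wrist");a=cv2.cvtColor(camera("wrist"),cv2.COLOR_RGB2BGR)
u=proj("wrist",(.625,.112,.055),p);v=proj("wrist",(.66,.119,.138),p);print(u,v)
x,y=(int(c) for c in (u+v)/2);x0=max(0,x-110);y0=max(0,y-90)
cv2.imwrite("pics/f.png",cv2.resize(a[y0:y0+190,x0:x0+260],None,fx=3,fy=3,interpolation=2))
print(env.read_state()['time'])
```

```text
[456.81006565 194.86674562] [562.35183601 221.72557543]
36.55
```

View pics/f.png

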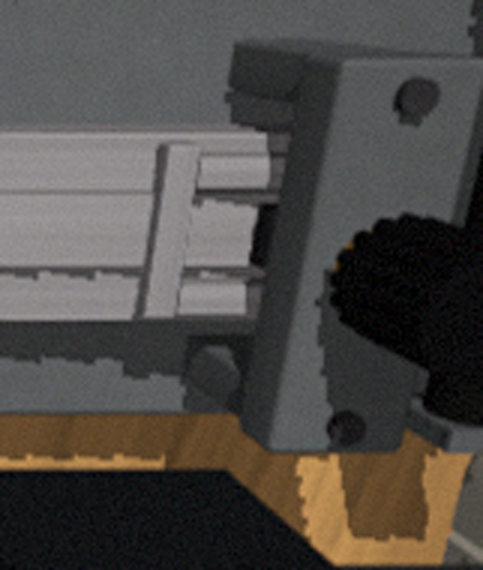

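The picture shows the stop bar at about (170,230), flush against both rail ends with no gap. The gripper is clear of everything, so I'm handing in.

```bash
python3 -c "
from workcell import env
print(env.hand_in())"
```

```text
the job is handed in; nothing more can be done
None
```

The job is handed in at about 36.5 s: the press gap is set, the gripped draw took about 5.4 N (with some upward pull on the post, so the true drag may be nearer 6.5 N), I estimate the knob is about 0.33 rad past touching, and the gauge is home on its stop and released.

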